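# Clamp the culture dish on the shaker

## Task

Clamp the red culture dish down on the shaker: push the steel clamp strap round with the side of the fingers until it lies over the dish against its stop, and only then push the red cam lever fully down, so that the pad presses on the dish, and let go. Push gently, pinch and lift nothing, and leave the dish in its nest and the vial, the spare dish and the brown bottle where they stand.

Things in the scene. Friction and masses are not known exactly. Their poses are not given: they have to be found in the camera images.
- shaker: small white orbital shaker, fixed to the bench, housing 200 (x) x 160 (y) mm, its aluminium platform top at 53 mm. Origin: centre of its underside on the bench; x points away from its front (the front has a black knob), y to its left, z up. The dish nest is at x = y = 0; the clamp post, 22 mm thick, stands at x = 70 mm, y = 0.
- strap_pivot (a point): on the vertical hinge axis of the clamp strap (the post), at half the strap's thickness, 90 mm above the bench
- strap_end (a point): near the free end of the steel clamp strap, 103 mm from strap_pivot, on its centre line at half its thickness. The strap is a flat bar 24 mm wide, 8 mm thick (86 to 94 mm above the bench), 115 mm long from the pivot, with a round end; the end 30 mm are plain bar. Beneath it are 33 mm free to the platform, 18 mm to the dish.
- clamp_strap (a joint): swing of the strap about the post, rad; 0 parked, pointing to the shaker's +y; grows counter-clockwise from above, to 1.571, where it stops over the dish, pointing to the shaker's -x. Stays where it is left; needs about 1.5 N at its end. It rides at a fixed height.
- lever_pivot (a point): horizontal axis of the red cam lever, across the strap, 70 mm from strap_pivot, 106 mm above the bench
- lever_paddle (a point): middle of the upper (pushed) face of the paddle at the lever's free end; paddle 20 mm wide, 22 mm long, 8 mm thick, 54 mm along the lever from lever_pivot and 8 mm above the line through it. The lever lies in the upright plane of the strap, leans toward the post and comes down toward it.
- cam_lever (a joint): angle of the cam lever, rad; 0 raised (52 degrees above level), grows as it is pushed down, to 0.90, its stop, where it is level above the strap. Stays where it is left; needs about 2 to 3 N at the paddle. From 0 to 0.90 it drives the pad 8 mm down.
- clamp_pad: round black spring pad, 20 mm across, under the strap below the lever's pivot; origin 12 mm above its lower face, on its axis. With the strap over the dish and the lever up it stands 6 mm clear of the dish; with the lever down it presses on it with about 3 N.
- dish: closed round culture dish with red contents, 60 mm across, 15 mm high, standing loose in the nest between four low lugs; origin at the centre of its underside, 53 mm above the bench
- vial: sample vial with blue cap, 20 mm across, 48 mm high, loose on the bench at the shaker's left, a bystander; origin at the centre of its underside
- spare_dish: culture dish with tan contents, 60 mm across, 15 mm high, loose on the bench at the shaker's right, a bystander; origin at the centre of its underside
- brown_bottle: brown reagent bottle with black cap, 38 mm across, 76 mm high, loose on the bench at the shaker's right, a bystander; origin at the centre of its underside
Mind the look-alikes: they are no part of the job. Of the things like the dish, leave any that is black or purple; of the rest the smaller one is meant.

How it is judged (in metres and radians):
On the way, in this order (a step that is already met when the one before it is completed fails the run):
1. the strap lies over the dish, within 0.1 rad of its stop, with the lever still raised (value of joint clamp_strap above 1.47 rad and value of joint cam_lever below 0.35 rad), for 0.1 s.
2. the cam lever is pushed fully down (value of joint cam_lever above 0.82 rad and value of joint clamp_strap above 1.47 rad), for 0.1 s.
At the end, for the whole second after the job is handed in: The strap is within 0.1 rad of its stop over the dish, the lever within 0.08 rad of fully down, the pad presses on the dish with more than 1 N; the dish is flat and within 5 mm of where it stood in the nest, and the three bystanders within 12 mm of where they stood (all of step 2 and contact force between clamp_pad and dish above 1 N and distance of dish from where it was at the start of the episode below 0.005 m and angle between dish's own z axis and vertical below 0.06 rad and linear speed of dish below 0.02 m/s and distance of each of vial, spare_dish, brown_bottle from where it was at the start of the episode below 0.012 m); the robot touches nothing.
It fails at once if the lever is pushed down before the strap is over the dish (value of joint cam_lever above 0.5 rad and value of joint clamp_strap below 1.4 rad).
It fails at once if the fingers pinch or push the clamp or the shaker with more than 35 N (contact force between the fingers and shaker above 35 N).
It fails at once if the dish is lifted or pushed out of its nest (distance of dish from where it was at the start of the episode above 0.01 m).
It fails at once if a bystander is lifted, shoved or tipped (distance of any of vial, spare_dish, brown_bottle from where it was at the start of the episode above 0.02 m or angle between any of vial, brown_bottle's own z axis and vertical above 0.5 rad).
It also fails if it takes over 45 s, if anything falls off the work surface, if the arm or the gripper's body presses on something with over 40 N, if the wrist force passes 120 N, or if a joint passes its speed limit or range.

## Robot

A 6-joint arm with a two-finger parallel gripper is mounted at the origin on a cart in front of the work surface, level with it; the furniture and walls round the work are solid. World frame = base frame: x ahead of the robot, y to its left, z up, the work surface at z = 0. Lengths are in m, angles in degrees, forces in N, time in s.
With the tool pointing down it reaches from about 0.4 to 0.825 m from the base axis. Payload 7 kg.
Tool frame: the origin (TCP) lies midway between the tips of the shut fingers; the grasp point (between the pads) lies 19 mm behind it; z points along the fingers, x is the direction in which the jaws open and shut, and the axes are right-handed (so a half turn about z gives the same grasp; the last joint's range is limited). The gripper opens to 88 mm and grips with 3 to 60 N. Pads are 19 mm wide; open, the fingers measure 130 mm over their backs; the gripper's body (78 mm by 193 mm) begins 47 mm behind the grasp point.
Start: joints at [-57.29, 20.546, 0.682, 0, -70.136, -16.507], TCP at [0.188, -0.648, 0.227] pointing down, gripper open.
Joint ranges: [-176.03, 176.03], [-82.01, 121.73], [-58.28, 71.71], [-173.87, 95.51], [-174.79, -0.11], [-173.66, 173.66]. Speed limits (degrees/s): [136.94, 136.94, 172.46, 180, 180, 180].

## Interface

Orientations are given as [roll, pitch, yaw] about the fixed x, y, z axes, in that order (R = Rz(yaw) Ry(pitch) Rx(roll)).
In Python, from plant import ctrl, vision, nets gives the robot as it stands.
- The arm moves only by the shell command python3 -m jog 'ROWS'. ROWS is text: rows parted by semicolons, each of 7 numbers parted by spaces: the turn, a rotation vector about the tool's x, y, z in units of 0.1 rad (1.0 is 0.1 rad), then the shift along the tool's x, y, z in units of 4 cm (1.0 is 4 cm), then the opening, from -1 (shut) to 1 (fully open). In form: rx ry rz x y z jaw; .... A call has 1 to 8 rows; each row shifts and turns the commanded pose from where the row before left it, along the tool's axes as they then stand; what a row does not reach is not made up. A row lasts 1/8 s, in which the tool goes at most 62.5 mm and 10.7 degrees, less where a joint would pass 70% of its speed; a pose out of reach is approached as far as the arm can. A call with a number of a shift or a turn outside -1 to 1 is refused whole. A call with a gripper value outside its range is refused whole. The fingers move at their own pace and stop on an object; the grip force is fixed at half the most. Time passes only in rows, so rows that do not move let the fingers close. It gives the time, the measured TCP pose, the force and the opening at its end, in the units of the state.
- ctrl.get_obs(): the state, without advancing time (a new reading comes with each control period).
- vision.snapshot(name): name is "side" or "top"; returns (picture, depth): 420x560x3 uint8, red, green, blue; 420x560 float32, m along the optical axis (not along the pixel's ray), 0 where there is no reading.
- vision.camera_info(name): a dict with "camera_matrix" (3x3 intrinsics, pixels), "D" ([k1, k2, p1, p2, k3] as OpenCV has them; the pictures are not rectified), "camera_from_world" (4x4, takes a point from world to camera coordinates). Camera axes: x right, y down, z forward; pixel columns grow to the right and rows downward; lengths in m; the calibration is good to about 2 mm. A picture is of the moment at which its call begins. camera_info takes no time and is no camera call.
- ctrl.close_job(): hands the job in, once; it reports no verdict.
Trained networks look in the newest picture that a camera, given by its name, has taken for a name from the list of things; names that differ only in an ending like _2 or _b are one class to them, and where a whole thing is asked for, a point or a joint stands for the part that bears it (a point fixed in the world has none). Each returns a list of dicts, best first, with "score" (0 to 1); they miss things now and then, are a little off and sometimes report something else, mostly with a low value. They report only what shows in the picture. A call takes as long as a camera call. They do not tell look-alikes from the thing itself.
- nets.boxes_of(target, camera): "location" ([x, y, z] in m, in world coordinates, good to about 4 mm: the middle of the surface that is visible of it).
The state is a dict: "clock": time; "joint_pos": joint angles; "qvel": joint speeds; "tau": joint torques, N m; "tool_pos": TCP position; "orientation": TCP orientation; "force": force on the tool from outside, world axes, zero at the start; "moment": the same for the moment, N m; "opening": finger opening in m.
Only numpy, scipy, OpenCV 4.12 (cv2) and the standard library are available. Lean on these libraries where they do the work, as an engineer would, in place of code of your own. Each camera call takes 0.05 s, during which the arm holds its last target.

## Working session

There is one attempt and no reset: what is moved stays moved. The work goes in short steps, Python scripts to look and compute and a shell command to move; the robot and the scene stay as the last step left them, time stands still between calls to the robot, and variables do not carry over. Pictures are saved under pics/ and viewed, and the job is handed in when it is done.

```bash
mkdir -p pics; ls
cat > h.py <<'E'
import numpy as np,cv2
from plant import ctrl,vision,nets
def cam(n):
    i=vision.camera_info(n); return np.array(i["camera_matrix"],float),np.array(i["D"],float),np.array(i["camera_from_world"],float)
def proj(n,P):
    K,D,T=cam(n); P=np.atleast_2d(np.array(P,float))
    r,_=cv2.Rodrigues(T[:3,:3]); return cv2.projectPoints(P,r,T[:3,3],K,D)[0].reshape(-1,2)
def unproj(n,u,v,d):
    K,D,T=cam(n); p=cv2.undistortPoints(np.array([[[u,v]]],float),K,D).ravel()
    c=np.array([p[0]*d,p[1]*d,d]); return T[:3,:3].T@(c-T[:3,3])
def atz(n,u,v,z):
    K,D,T=cam(n); p=cv2.undistortPoints(np.array([[[u,v]]],float),K,D).ravel()
    r=T[:3,:3].T@np.array([p[0],p[1],1]); o=-T[:3,:3].T@T[:3,3]; return o+r*(z-o[2])/r[2]
def snap(n,f):
    im,d=vision.snapshot(n); cv2.imwrite('pics/'+f,im[:,:,::-1]); np.save('/tmp/'+f+'.npy',d); return im,d
E
python3 - <<'E'
from h import *
print(ctrl.get_obs())
for n in("top","side"):
    snap(n,n+"0.png")
    for t in["shaker","strap_pivot","strap_end","lever_pivot","lever_paddle","clamp_pad","dish","vial","spare_dish","brown_bottle"]:
        for r in nets.boxes_of(t,n)[:4]:
            L=np.array(r["location"]); print(n,t,round(r["score"],2),L.round(3),proj(n,L).round(0)[0])
E
```

```text
pics
{'clock': 0.0, 'joint_pos': array([-5.72911523e+01,  2.05929700e+01,  6.32565918e-01, -2.03196433e-02,
       -7.01348488e+01, -1.65056673e+01]), 'qvel': array([-0.00789577,  0.00832939,  0.02702705, -0.10829524,  0.03044999,
        0.02817583]), 'tau': array([-2.40064801e-03, -5.82717848e+01,  2.93063021e+01,  6.99699238e+00,
        7.01095909e-03, -1.50698093e-04]), 'tool_pos': array([ 0.18817677, -0.64772435,  0.22559555]), 'orientation': array([-1.79991249e+02, -9.67549459e-02,  1.06196252e+02]), 'force': array([ 0.11548776, -0.29743799, -0.93464479]), 'moment': array([-0.02941658,  0.0045651 ,  0.03630908]), 'opening': 0.08743757317415458}
top shaker 0.92 [ 0.542 -0.085  0.054] [315. 229.]
top shaker 0.69 [ 0.642 -0.196  0.053] [367. 184.]
top strap_pivot 0.82 [ 0.592 -0.026  0.093] [287. 201.]
top strap_end 0.58 [ 0.593 -0.02   0.098] [285. 200.]
top lever_pivot 0.77 [ 0.594 -0.031  0.139] [291. 195.]
top lever_paddle 0.67 [ 0.592 -0.027  0.137] [288. 197.]
top dish 0.9 [ 0.553 -0.091  0.06 ] [318. 223.]
top dish 0.76 [0.474 0.091 0.001] [232. 261.]
top dish 0.76 [ 0.352
[... 387 characters left out ...]
[274. 218.]
side strap_end 0.67 [ 0.596 -0.008  0.099] [272. 218.]
side strap_end 0.42 [ 0.551 -0.021  0.05 ] [296. 238.]
side lever_pivot 0.58 [ 0.59  -0.023  0.135] [276. 197.]
side lever_paddle 0.76 [ 0.592 -0.024  0.131] [275. 199.]
side clamp_pad 0.38 [ 0.654 -0.191  0.059] [259. 204.]
side dish 0.95 [ 0.761 -0.143  0.008] [211. 229.]
side dish 0.83 [ 0.345 -0.063  0.003] [394. 253.]
side dish 0.81 [ 0.544 -0.094  0.056] [302. 222.]
side dish 0.62 [0.447 0.03  0.026] [347. 262.]
side vial 0.8 [0.451 0.031 0.028] [346. 261.]
side vial 0.47 [ 0.594 -0.005  0.098] [273. 218.]
side brown_bottle 0.59 [ 0.65  -0.193  0.06 ] [260. 203.]
side brown_bottle 0.17 [ 0.592 -0.023  0.134] [275. 198.]
```

Run:
```python
import cv2
a=cv2.imread('pics/top0.png');b=cv2.imread('pics/side0.png')
cv2.imwrite('pics/top0z.png',cv2.resize(a[120:340,180:460],None,fx=2.7,fy=2.7,interpolation=cv2.INTER_CUBIC))
cv2.imwrite('pics/side0z.png',cv2.resize(b[150:290,190:430],None,fx=3.3,fy=3.3,interpolation=cv2.INTER_CUBIC))
```

```text
(no output)
```

View pics/top0.png

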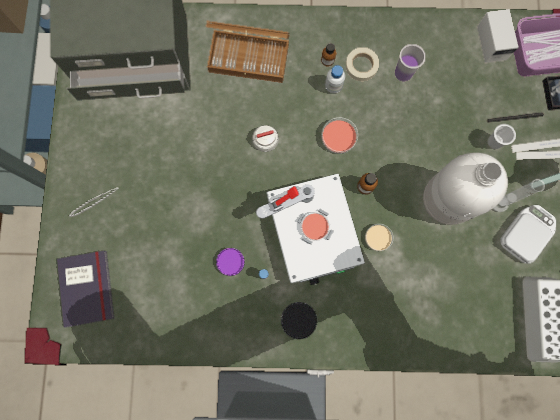

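View pics/top0z.png

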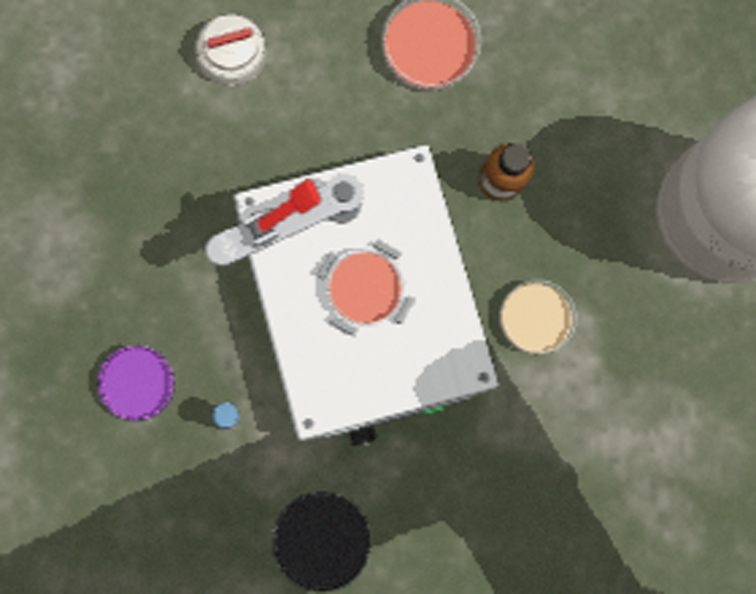

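View pics/side0z.png

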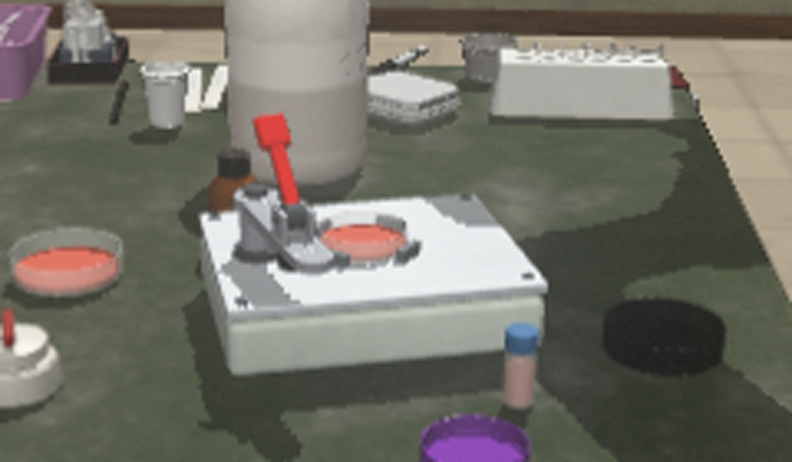

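View pics/side0.png

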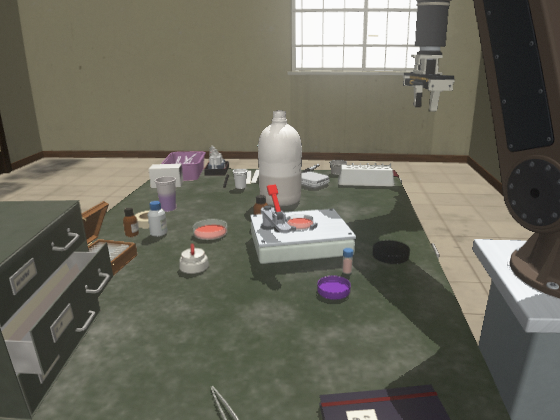

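Run:
```python
from h import *
def z(u,v,h): 
    return atz("top",(u+.5)/2.7-.5+180,(v+.5)/2.7-.5+120,h)
C=[z(428,147,.053),z(236,192,.053),z(300,438,.053),z(497,383,.053)]
for c in C: print(c.round(4))
c=sum(C)/4; print('centre',c, [np.linalg.norm(C[i]-C[(i+1)%4]).round(4) for i in range(4)])
x=(C[0]+C[1]-C[2]-C[3]); y=(C[1]+C[2]-C[0]-C[3])
yx=np.degrees(np.arctan2(x[1],x[0])); yy=np.degrees(np.arctan2(y[1],y[0]))-90
print('yaw',yx,yy)
print('dish',z(365,287,.068),'pivot',z(345,190,.098),'end tip',z(222,250,.094))
yw=np.radians((yx+yy)/2); X=np.array([np.cos(yw),np.sin(yw)]);Y=np.array([-X[1],X[0]])
p=c[:2]+.07*X; print('pivot pred',p,'end pred',p+.103*Y,'tip', p+.115*Y)
d=z(222,250,.094)[:2]-p; print('strap dir deg',np.degrees(np.arctan2(d[1],d[0])),np.linalg.norm(d))
print('vial',z(226,415,.048),'bottle',z(516,158,.076),'spare',z(536,317,.015))
im,dd=cv2.imread('pics/top0.png'),np.load('/tmp/top0.png.npy')
# height map in zoom: lever and strap
ys,xs=np.mgrid[175:225,250:320]
P=np.array([unproj("top",u,v,dd[v,u]) for u,v in zip(xs.ravel(),ys.ravel()) if dd[v,u]>0])
R=(P[:,:2]-c[:2])@np.c_[X,Y]
s=P[:,2]>.075
Q=np.c_[R[s],P[s,2]]; 
red=[ (v,u) for v in range(175,225) for u in range(250,320) if im[v,u,2]>140 and im[v,u,1]<60]
for v,u in red[::4]:
    q=unproj("top",u,v,dd[v,u]); print((u,v),q.round(3),((q[:2]-c[:2])@np.c_[X,Y]).round(3))
# bottle / carboy
b=[unproj("top",u,v,dd[v,u]) for u in range(410,520,4) for v in range(140,230,4) if dd[v,u]>0]
b=np.array(b); b=b[b[:,2]>.03]; print('carboy',b.min(0),b.max(0))
```

```text
[ 0.6623 -0.1346  0.053 ]
[0.6218 0.0172 0.053 ]
[ 0.4302 -0.037   0.053 ]
[ 0.4758 -0.1882  0.053 ]
centre [ 0.54751976 -0.08564805  0.053     ] [np.float64(0.1572), np.float64(0.1992), np.float64(0.1579), np.float64(0.194)]
yaw 15.915228431624724 15.862121184378225
dish [ 0.54589005 -0.08453677  0.068     ] pivot [ 0.61532328 -0.0664524   0.098     ] end tip [0.5674645  0.02571835 0.094     ]
pivot pred [ 0.61484544 -0.06648421] end pred [0.58664722 0.03258072] tip [0.58336199 0.04412226]
strap dir deg 117.19766852223525 0.10366419305608458
vial [0.44665665 0.0202328  0.048     ] bottle [ 0.64913499 -0.20056731  0.076     ] spare [ 0.53317362 -0.22621245  0.015     ]Traceback (most recent call last):
  File "<stdin>", line 18, in <module>
  File "h.py", line 9, in unproj
    K,D,T=cam(n); p=cv2.undistortPoints(np.array([[[u,v]]],float),K,D).ravel()
          ~~~^^^
  File "h.py", line 4, in cam
    i=vision.camera_info(n); return np.array(i["camera_matrix"],float),np.array(i["D"],float),np.array(i["camera_from_world"],float)
ValueError: time passes only in moves, steps and waits
```

```bash
cat > p.py <<'E'
s=open('h.py').read()
s=s.replace('def cam(n):\n','_c={}\ndef cam(n):\n    if n not in _c: _c[n]=_cam(n)\n    return _c[n]\ndef _cam(n):\n')
open('h.py','w').write(s)
E
python3 p.py
python3 - <<'E'
from h import *
dd=np.load('/tmp/top0.png.npy'); im=cv2.imread('pics/top0.png')
c=np.array([.5470,-.0855]);yw=np.radians(15.9); X=np.array([np.cos(yw),np.sin(yw)]);Y=np.array([-X[1],X[0]])
p=c+.07*X
red=[(v,u) for v in range(175,225) for u in range(250,320) if im[v,u,2]>140 and im[v,u,1]<60]
for v,u in red[::5]:
    q=unproj("top",u,v,dd[v,u]); d=q[:2]-p; print((u,v),q.round(3),'r',np.hypot(*d).round(3),'ang',(np.degrees(np.arctan2(d[1],d[0]))-105.9).round(1))
b=np.array([unproj("top",u,v,dd[v,u]) for u in range(415,515,4) for v in range(140,230,4) if dd[v,u]>0])
for lo in(.03,.1,.2):
    q=b[b[:,2]>lo]; print('carboy',lo,q.min(0),q.max(0))
# strap pixels: height .085-.1
q=[]
for u in range(250,320):
    for v in range(175,225):
        if dd[v,u]>0:
            w=unproj("top",u,v,dd[v,u])
            if .086<w[2]<.099: q.append(w)
q=np.array(q); d=q[:,:2]-p; r=np.hypot(*d.T); a=np.degrees(np.arctan2(d[:,1],d[:,0]))-105.9
m=(r>.08)&(r<.12); print('strap ang',m.sum(),a[m].mean(),a[m].min(),a[m].max(),r[m].max())
E
```

```text
(293, 187) [ 0.608 -0.035  0.156] r 0.032 ang -3.7
(290, 189) [ 0.605 -0.029  0.15 ] r 0.038 ang -1.5
(290, 190) [ 0.603 -0.03   0.147] r 0.038 ang 0.7
(296, 190) [ 0.601 -0.041  0.158] r 0.029 ang 11.2
(292, 191) [ 0.601 -0.033  0.149] r 0.035 ang 5.9
(290, 192) [ 0.599 -0.03   0.148] r 0.04 ang 6.5
(295, 192) [ 0.598 -0.039  0.154] r 0.032 ang 15.0
(292, 193) [ 0.596 -0.033  0.153] r 0.038 ang 12.8
(287, 194) [ 0.597 -0.024  0.141] r 0.046 ang 6.7
(292, 194) [ 0.595 -0.034  0.148] r 0.038 ang 14.1
(286, 195) [ 0.596 -0.022  0.135] r 0.048 ang 6.8
(291, 195) [ 0.593 -0.032  0.148] r 0.041 ang 15.3
(296, 195) [ 0.592 -0.041  0.153] r 0.033 ang 25.1
(288, 196) [ 0.593 -0.026  0.14 ] r 0.046 ang 12.1
(293, 196) [ 0.591 -0.036  0.148] r 0.038 ang 20.8
(286, 197) [ 0.592 -0.022  0.136] r 0.05 ang 11.3
(291, 197) [ 0.59  -0.032  0.145] r 0.042 ang 19.3
(283, 198) [ 0.591 -0.016  0.13 ] r 0.055 ang 9.5
(291, 198) [ 0.588 -0.032  0.144] r 0.043 ang 21.3
(282, 199) [ 0.59  -0.014  0.125] r 0.057 ang 9.4
(278, 200) [ 0.588 -0.007  0.121] r 0.065 ang 7.7
(283, 200) [ 0.587 -0.016  0.128] r 0.057 ang 12.8
(279, 201) [ 0.586 -0.009  0.121] r 0.064 ang 10.0
(276, 202) [ 0.585 -0.003  0.115] r 0.07 ang 8.6
(281, 202) [ 0.584 -0.013  0.124] r 0.062 ang 13.8
(280, 203) [ 0.583 -0.011  0.119] r 0.064 ang 13.7
carboy 0.03 [ 0.56336512 -0.51296313  0.03014228] [ 0.74992421 -0.32245651  0.25398312]
carboy 0.1 [ 0.56336512 -0.4352143   0.10135665] [ 0.67286514 -0.32245651  0.25398312]
carboy 0.2 [ 0.58023734 -0.4229294   0.20000368] [ 0.66542645 -0.34164157  0.25398312]
strap ang 189 10.933490108854537 2.317086772291489 19.24030494240438 0.11467286323961674
```

```bash
python3 -m jog '0 0 0 .4 .35 0 -1;0 0 0 .9 .75 0 -1;0 0 0 .9 .75 0 -1;0 0 0 .9 .75 0 -1;0 0 0 .9 .75 0 -1;0 0 0 .9 .75 0 -1;0 0 0 .9 .75 0 -1;0 0 0 .9 .75 0 -1'
```

```text
clock: 2.1
tool_pos: [0.3291, -0.327, 0.2269]
orientation: [180.0, 0.0, 106.2]
force: [1.0, 0.2, 0.1]
opening: 0.0134
```

```bash
python3 -m jog '0 0 0 .9 .75 0 -1;0 0 0 .9 .75 0 -1;0 0 0 .9 .75 0 -1;0 0 -1 .9 .75 0 -1;0 0 -1 0 0 0 -1;0 0 -1 0 0 0 -1;0 0 -1 0 0 0 -1;0 0 -1 0 0 0 -1'
python3 -m jog '0 0 -1 0 0 0 -1;0 0 -1 0 0 0 -1;0 0 -1 0 0 0 -1;0 0 -1 0 0 0 -1;0 0 -1 0 0 0 -1;0 0 -1 0 0 0 -1;0 0 -1 0 0 0 -1;0 0 -1 0 0 0 -1'; python3 -c "
from h import *
print(ctrl.get_obs()['joint_pos'])"
```

```text
clock: 3.1
tool_pos: [0.4037, -0.1564, 0.2268]
orientation: [180.0, 0.0, 135.1]
force: [0.6, -0.1, -0.7]
opening: 0.0007
clock: 4.1
tool_pos: [0.4037, -0.1566, 0.2268]
orientation: [180.0, 0.0, -179.1]
force: [0.1, -0.2, 0.5]
opening: 0.0003
[ 5.09731613e+00 -3.11733461e+00 -2.79506072e+01  4.70622160e-04
 -6.51364580e+01 -4.22043952e+00]
```

```bash
python3 -m jog '0 0 0 -.85 .85 0 -1;0 0 0 -.85 .85 0 -1;0 0 0 -.85 .85 0 -1;0 0 0 -.85 .85 0 -1;0 0 0 -.85 .85 0 -1;0 0 0 -.85 .85 0 -1;0 0 -1 0 0 0 -1;0 0 -1 0 0 0 -1'
python3 -m jog '0 0 -1 0 0 0 -1;0 0 -1 0 0 0 -1;0 0 -.5 0 0 0 -1;0 0 0 0 0 0 -1'
python3 - <<'E'
from h import *
print(ctrl.get_obs()['joint_pos']); snap("top","top1.png");snap("side","side1.png")
E
```

```text
clock: 5.1
tool_pos: [0.6055, 0.0505, 0.226]
orientation: [-180.0, -0.1, -167.6]
force: [-0.7, -0.3, 0.6]
opening: 0.0005
clock: 5.6
tool_pos: [0.6052, 0.0499, 0.2266]
orientation: [-180.0, 0.0, -153.6]
force: [1.0, -0.3, -0.3]
opening: 0.0003
[ 2.31236326e+01  1.42246974e+01 -8.26185630e+00 -1.94160454e-04
 -6.75102931e+01  3.32521632e+00]
```

View pics/side1.png

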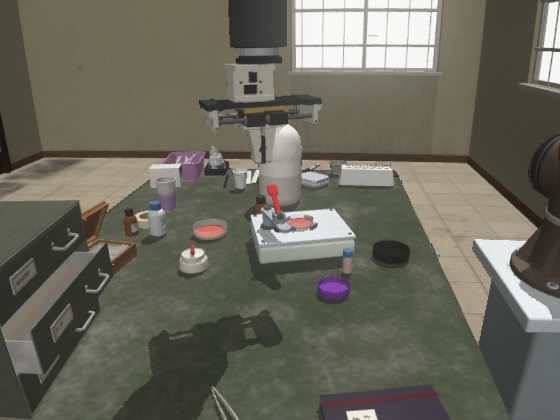

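View pics/top1.png

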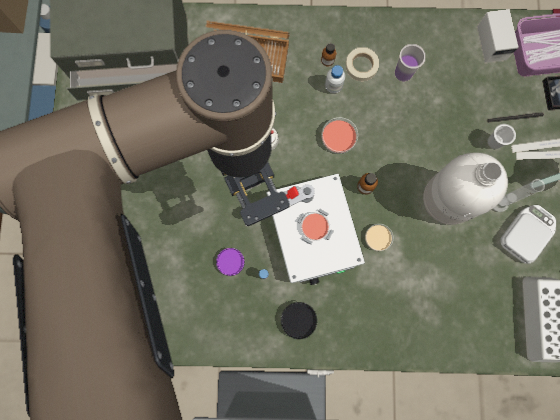

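```bash
python3 -m jog '0 0 0 0 0 .8 -1;0 0 0 0 0 .8 -1;0 0 0 0 0 .8 -1;0 0 0 0 0 .7 -1;0 0 0 0 0 .4 -1;0 0 0 0 0 .2 -1;0 0 0 0 0 0 -1'
python3 - <<'E'
from h import *
snap("top","top2.png");im,d=snap("side","side2.png")
cv2.imwrite('pics/side2z.png',cv2.resize(im[90:290,190:430,::-1],None,fx=3,fy=3,interpolation=cv2.INTER_CUBIC))
E
```

```text
clock: 6.58
tool_pos: [0.6054, 0.0499, 0.0787]
orientation: [-180.0, -0.0, -153.5]
force: [0.6, -0.4, 0.4]
opening: 0.0006
```

View pics/side2z.png

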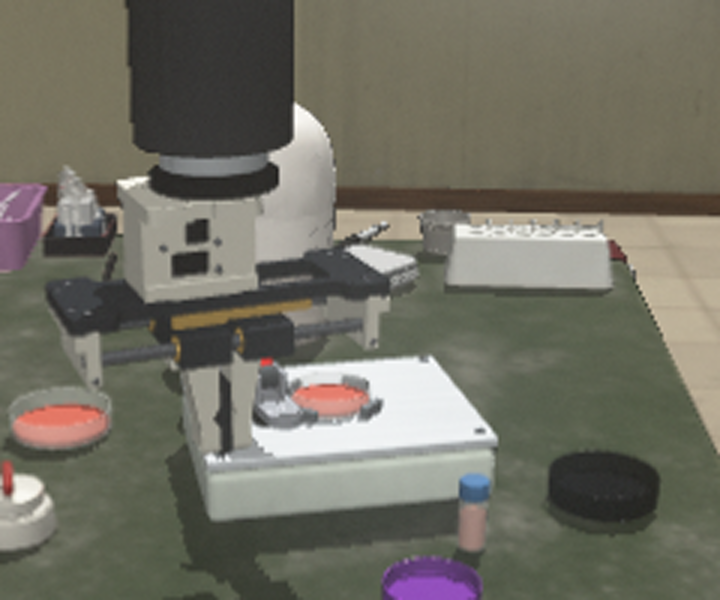

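```bash
python3 -m jog '0 0 0 .2 0 0 -1;0 0 -.5 .15 .04 0 -1;0 0 -.8 .21 .07 0 -1;0 0 -.8 .21 .07 0 -1;0 0 -.8 .21 .07 0 -1;0 0 0 0 0 0 -1'
cat > k.py <<'E'
from h import *
o=ctrl.get_obs(); p=np.array([.6148,-.0665]); d=o['tool_pos'][:2]-p; y=np.radians(o['orientation'][2])
xt=np.array([np.cos(y),np.sin(y)]);yt=np.array([np.sin(y),-np.cos(y)])
print('in strap frame: s',d@xt,'r',d@yt,'angle of tool-radial rel parked',np.degrees(np.arctan2(yt[1],yt[0]))%360-105.9,'z',o['tool_pos'][2],'F',o['force'].round(1),'j',o['joint_pos'].round(0))
E
python3 k.py
```

```text
clock: 7.42
tool_pos: [0.5661, 0.0379, 0.0794]
orientation: [-180.0, 0.1, -136.9]
force: [0.3, 0.0, -0.1]
opening: 0.0002
in strap frame: s -0.03568329060730789 r 0.10947519998148675 angle of tool-radial rel parked 27.151285390072815 z 0.07939688130931 F [ 0.3  0.  -0.1] j [ 24.  18. -24.  -0. -48.  19.]
```

```bash
python3 -m jog '0 0 -.8 .22 .01 0 -1;0 0 -.8 .22 .01 0 -1;0 0 -.8 .22 .01 0 -1;0 0 -.8 .22 .01 0 -1;0 0 -.8 .22 .01 0 -1;0 0 -.8 .22 .01 0 -1'; python3 k.py;python3 - <<'E'
from h import *
snap("top","top3.png");im,d=snap("side","side3.png")
cv2.imwrite('pics/side3z.png',cv2.resize(im[90:290,190:430,::-1],None,fx=3,fy=3,interpolation=cv2.INTER_CUBIC))
E
```

```text
clock: 8.18
tool_pos: [0.534, -0.003, 0.0788]
orientation: [180.0, 0.0, -109.4]
force: [-1.5, 2.4, -0.6]
opening: 0.0003
in strap frame: s -0.03302954397933032 r 0.09731263100360794 angle of tool-radial rel parked 54.70775899277163 z 0.07877470108324303 F [-1.5  2.4 -0.6] j [ 21.  16. -28.  -0. -46.  50.]
```

View pics/side3z.png

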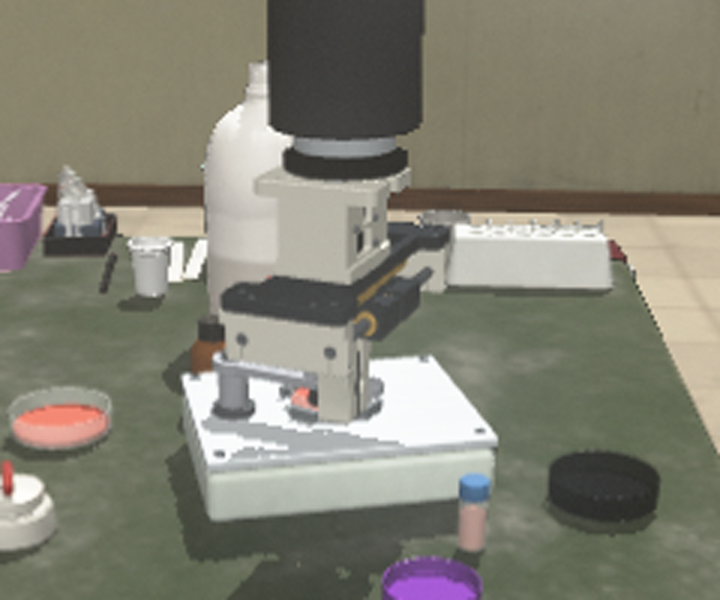

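View pics/top3.png

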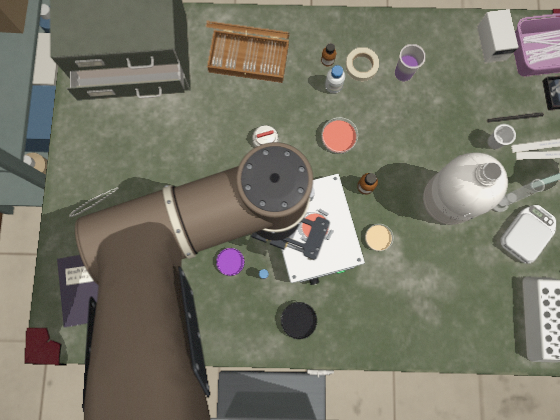

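```bash
python3 -m jog '0 0 0 0 .12 0 -1;0 0 -.8 .21 .11 0 -1;0 0 -.8 .21 .09 0 -1;0 0 -.8 .21 .09 0 -1;0 0 -.8 .21 .07 0 -1;0 0 -.8 .21 .07 0 -1'; python3 k.py
```

```text
clock: 9.02
tool_pos: [0.5061, -0.0389, 0.0789]
orientation: [-179.9, 0.0, -86.4]
force: [1.2, 2.5, 0.4]
opening: 0.0004
in strap frame: s -0.03430235131456165 r 0.10682398909712035 angle of tool-radial rel parked 77.6613147991612 z 0.07891761892612079 F [1.2 2.5 0.4] j [ 18.  14. -31.   0. -45.  76.]
```

```bash
python3 -m jog '0 0 -.8 .21 .06 0 -1;0 0 -.8 .21 .06 0 -1;0 0 -.3 .08 .02 0 -1;0 0 0 0 0 0 -1'; python3 k.py
```

```text
clock: 9.52
tool_pos: [0.5022, -0.0598, 0.0786]
orientation: [180.0, -0.0, -75.7]
force: [0.0, -0.2, 0.6]
opening: 0.0002
in strap frame: s -0.03424771200091392 r 0.10744448523660549 angle of tool-radial rel parked 88.37685097148255 z 0.0785702275680972 F [ 0.  -0.2  0.6] j [ 15.  13. -31.   0. -45.  89.]
```

```bash
python3 -m jog '0 0 -.25 .05 0 0 -1;0 0 0 .03 0 0 -1;0 0 0 0 0 0 -1'; python3 k.py; python3 -m jog '0 0 0 .04 0 0 -1;0 0 0 0 0 0 -1'; python3 k.py
```

```text
clock: 9.9
tool_pos: [0.5028, -0.063, 0.0783]
orientation: [180.0, 0.0, -74.2]
force: [-0.9, 1.1, -0.0]
opening: 0.0005
in strap frame: s -0.03389432103948748 r 0.10683559468813723 angle of tool-radial rel parked 89.88906126132679 z 0.07833861739819728 F [-0.9  1.1 -0. ] j [ 15.  14. -31.  -0. -45.  91.]
clock: 10.15
tool_pos: [0.5035, -0.0646, 0.0785]
orientation: [180.0, 0.0, -74.2]
force: [-1.5, 0.8, -0.9]
opening: 0.0007
in strap frame: s -0.032192019696039985 r 0.10653534916950134 angle of tool-radial rel parked 89.9101051971198 z 0.07845134070075854 F [-1.5  0.8 -0.9] j [ 15.  14. -31.  -0. -45.  91.]
```

```bash
for i in 1; do python3 -m jog '0 0 0 .03 0 0 -1;0 0 0 0 0 0 -1'; python3 k.py; python3 -m jog '0 0 0 .03 0 0 -1;0 0 0 0 0 0 -1'; python3 k.py;done
```

```text
clock: 10.4
tool_pos: [0.504, -0.0657, 0.0786]
orientation: [-180.0, -0.0, -74.2]
force: [-0.8, 1.4, -1.0]
opening: 0.0007
in strap frame: s -0.03100623046200954 r 0.10642019975072889 angle of tool-radial rel parked 89.92032199446203 z 0.07856736914692286 F [-0.8  1.4 -1. ] j [ 15.  14. -31.   0. -45.  91.]
clock: 10.65
tool_pos: [0.5044, -0.0669, 0.0786]
orientation: [-180.0, -0.0, -74.2]
force: [-1.4, 0.9, 0.0]
opening: 0.0007
in strap frame: s -0.02976797045050932 r 0.1063463642382159 angle of tool-radial rel parked 89.9235515352234 z 0.07863328792734081 F [-1.4  0.9  0. ] j [ 15.  14. -31.   0. -45.  91.]
```

Run:
```python
from h import *
im2,d2=snap("top","top4.png");im,d=snap("side","side4.png")
a=cv2.resize(im[150:260,220:370,::-1],None,fx=4,fy=4,interpolation=cv2.INTER_CUBIC)
cv2.imwrite('pics/side4z.png',a)
cv2.imwrite('pics/top4z.png',cv2.resize(im2[160:290,240:400,::-1],None,fx=4,fy=4,interpolation=cv2.INTER_CUBIC))
p=np.array([.6148,-.0665])
for ang in (80,85,90):
    t=np.radians(105.9+ang); u=np.array([np.cos(t),np.sin(t)]); n=np.array([-u[1],u[0]])
    print(ang,[(np.round((proj("side",[*(p+r*u+s*n),.094])[0]-[220,150])*4)).tolist() for r,s in((0,0),(.103,12e-3),(.103,-12e-3),(.115,0))])
```

```text
80 [[188.0, 235.0], [383.0, 226.0], [386.0, 242.0], [407.0, 234.0]]
85 [[188.0, 235.0], [379.0, 220.0], [386.0, 236.0], [405.0, 227.0]]
90 [[188.0, 235.0], [374.0, 214.0], [385.0, 230.0], [401.0, 220.0]]
```

View pics/side4z.png

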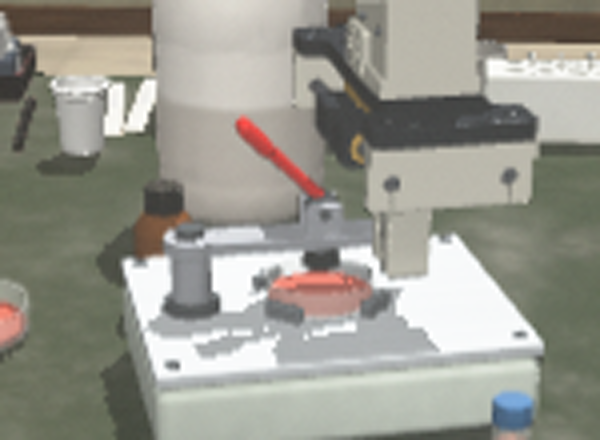

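View pics/top4z.png

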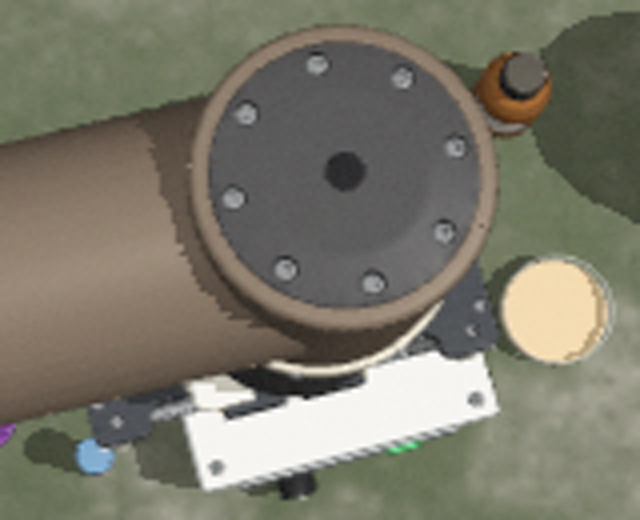

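```bash
python3 -m jog '0 0 0 .04 0 0 -1;0 0 0 0 0 0 -1'; python3 k.py; python3 -m jog '0 0 0 .04 0 0 -1;0 0 0 0 0 0 -1'; python3 k.py
```

```text
clock: 11.0
tool_pos: [0.5048, -0.0684, 0.0786]
orientation: [-180.0, -0.0, -74.2]
force: [-0.8, 0.3, 0.2]
opening: 0.0006
in strap frame: s -0.028161940674907147 r 0.10635826903367332 angle of tool-radial rel parked 89.92449402049235 z 0.07864432088969862 F [-0.8  0.3  0.2] j [ 14.  14. -31.   0. -45.  91.]
clock: 11.25
tool_pos: [0.5051, -0.0699, 0.0786]
orientation: [180.0, 0.0, -74.2]
force: [-2.9, 1.4, 0.3]
opening: 0.0003
in strap frame: s -0.026643885384411304 r 0.10649993367590892 angle of tool-radial rel parked 89.9189578996604 z 0.07857575844720008 F [-2.9  1.4  0.3] j [ 14.  14. -31.  -0. -45.  92.]
```

Run:
```python
from h import *
im,d=snap("side","side5.png")
p=np.array([.6148,-.0665]); t=np.radians(195.9); u=np.array([np.cos(t),np.sin(t)]); n=np.array([-u[1],u[0]])
L=[]
for v in range(190,225):
    for c in range(255,330):
        if d[v,c]>0:
            w=unproj("side",c,v,d[v,c]); q=w[:2]-p
            L.append((q@u,q@n,w[2],c,v,*im[v,c]))
L=np.array(L)
for r0 in np.arange(.0,.12,.01):
    m=(abs(L[:,0]-r0)<.005)&(L[:,2]>.088)&(L[:,2]<.102)&(abs(L[:,1])<.05)
    if m.sum(): print(r0.round(3),m.sum(),'n range',L[m,1].min().round(4),L[m,1].max().round(4),'mean z',L[m,2].mean().round(4))
# finger points
m=(L[:,0]>.08)&(L[:,0]<.13)&(L[:,2]>.075)&(L[:,2]<.13)&(abs(L[:,1])<.08)
print(L[m][:,:3].min(0),L[m][:,:3].max(0))
a=cv2.resize(im[150:260,220:370,::-1],None,fx=5,fy=5,interpolation=cv2.INTER_CUBIC)
for ang,col in((80,(0,255,255)),(85,(255,255,0)),(90,(0,0,255))):
    t=np.radians(105.9+ang);u=np.array([np.cos(t),np.sin(t)]); n=np.array([-u[1],u[0]])
    q=[(proj("side",[*(p+r*u-.012*n),.094])[0]-[220,150])*5+2 for r in(.012,.103)]
    cv2.line(a,*[tuple(int(x) for x in z) for z in q],col,1)
cv2.imwrite('pics/side5z.png',a)
```

```text
0.0 38 n range -0.015 0.0058 mean z 0.0952
0.01 30 n range -0.0147 0.0118 mean z 0.0931
0.02 29 n range -0.0112 0.0109 mean z 0.0923
0.03 26 n range -0.012 0.0091 mean z 0.0921
0.04 29 n range -0.0123 0.0126 mean z 0.0919
0.05 29 n range -0.0121 0.0116 mean z 0.0922
0.06 38 n range -0.0131 0.01 mean z 0.0946
0.07 28 n range -0.0121 -0.0051 mean z 0.0947
0.08 26 n range -0.0103 0.0024 mean z 0.0943
0.09 27 n range -0.0431 0.0107 mean z 0.0923
0.1 58 n range -0.0447 0.0176 mean z 0.095
0.11 31 n range -0.0443 -0.0394 mean z 0.0954
[ 0.08009721 -0.04883748  0.07842603] [0.11823738 0.0175601  0.11920727]
```

View pics/side5z.png

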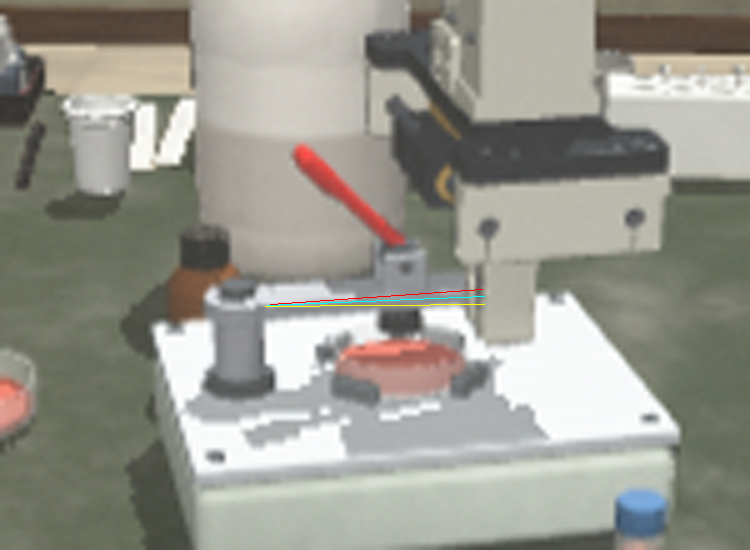

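```bash
python3 -m jog '0 0 0 .03 0 0 -1;0 0 0 0 0 0 -1'; python3 k.py; python3 -m jog '0 0 0 .03 0 0 -1;0 0 0 0 0 0 -1'; python3 k.py
```

```text
clock: 11.55
tool_pos: [0.5051, -0.0701, 0.0785]
orientation: [-180.0, 0.1, -74.2]
force: [-3.8, 9.2, 3.8]
opening: 0.0005
in strap frame: s -0.02638782620148009 r 0.10650451753094656 angle of tool-radial rel parked 89.91299560033798 z 0.07853338902070119 F [-3.8  9.2  3.8] j [ 14.  14. -31.  -0. -45.  92.]
clock: 11.8
tool_pos: [0.5052, -0.0703, 0.0785]
orientation: [-180.0, 0.1, -74.2]
force: [-7.4, 15.7, 4.6]
opening: 0.0005
in strap frame: s -0.026164384824758524 r 0.1065234564133735 angle of tool-radial rel parked 89.9088877050078 z 0.07848982523033862 F [-7.4 15.7  4.6] j [ 14.  14. -31.  -0. -45.  92.]
```

```bash
python3 -m jog '0 0 0 -.2 0 0 -1;0 0 0 -.5 0 0 -1;0 0 0 0 0 -.7 -1;0 0 0 0 0 -.9 -1;0 0 0 0 0 -.9 -1;0 0 0 .6 -.6 0 -1;0 0 0 .5 -.6 0 -1;0 0 0 .25 -.1 0 -1';python3 -m jog '0 0 0 0 0 0 -1'; python3 k.py;  python3 - <<'E'
from h import *
im2,d2=snap("top","top6.png");im,d=snap("side","side6.png")
cv2.imwrite('pics/side6z.png',cv2.resize(im[130:260,220:370,::-1],None,fx=4,fy=4,interpolation=cv2.INTER_CUBIC))
E
```

```text
clock: 12.8
tool_pos: [0.5644, -0.0837, 0.1784]
orientation: [-180.0, -0.0, -74.2]
force: [-0.7, 0.0, -0.5]
opening: 0.0003
clock: 12.92
tool_pos: [0.5627, -0.0835, 0.1781]
orientation: [179.9, -0.0, -74.2]
force: [-0.6, -0.0, 0.1]
opening: -0.0001
in strap frame: s 0.002245989457152416 r 0.05474377042325932 angle of tool-radial rel parked 89.86467424732751 z 0.17805896121264464 F [-0.6 -0.   0.1] j [ 11.  13. -17.   0. -60.  94.]
```

View pics/side6z.png

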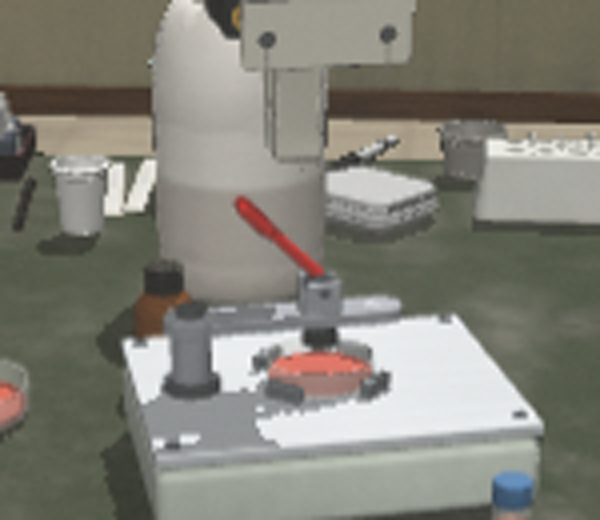

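```bash
python3 -m jog '0 0 0 -.05 -.1 .25 -1;0 0 0 0 0 .2 -1;0 0 0 0 0 0 -1'; python3 k.py; python3 -m jog '0 0 0 0 -.1 .1 -1;0 0 0 0 -.1 .1 -1;0 0 0 0 0 0 -1'; python3 k.py
```

```text
clock: 13.4
tool_pos: [0.5654, -0.0798, 0.1595]
orientation: [179.9, 0.0, -74.2]
force: [-0.4, 0.6, 0.0]
opening: 0.0004
in strap frame: s -0.0007247595679502071 r 0.051133419085538395 angle of tool-radial rel parked 89.9442424745742 z 0.15951168929934725 F [-0.4  0.6  0. ] j [ 12.  14. -18.  -0. -58.  94.]
clock: 13.78
tool_pos: [0.5742, -0.0777, 0.1523]
orientation: [180.0, -0.0, -74.2]
force: [0.4, 0.4, 0.5]
opening: 0.0005
in strap frame: s -0.0002684046054686885 r 0.04210584186101258 angle of tool-radial rel parked 89.93047938360675 z 0.1523205909880861 F [0.4 0.4 0.5] j [ 12.  15. -18.   0. -57.  94.]
```

Run:
```python
from h import *
im,d=snap("side","side7.png")
cv2.imwrite('pics/side7z.png',cv2.resize(im[130:260,220:370,::-1],None,fx=4,fy=4,interpolation=cv2.INTER_CUBIC))
```

```text
(no output)
```

View pics/side7z.png

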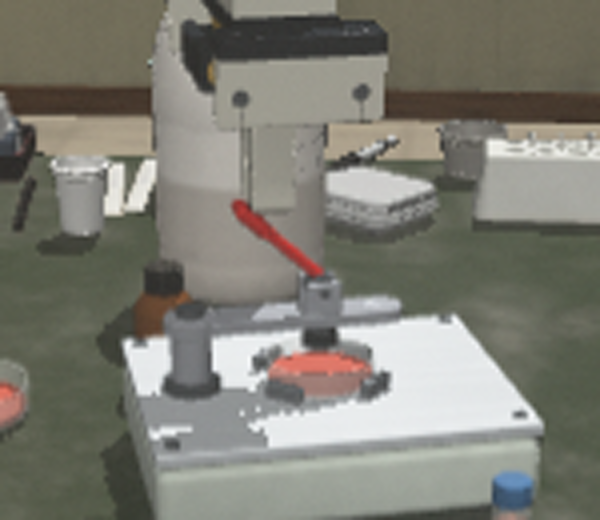

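```bash
python3 -m jog '0 0 0 0 -.05 .12 -1;0 0 0 0 -.05 .12 -1;0 0 0 0 0 0 -1'; python3 k.py; python3 -m jog '0 0 0 0 -.1 .12 -1;0 0 0 0 -.1 .12 -1;0 0 0 0 0 0 -1'; python3 k.py;  python3 - <<'E'
from h import *
im,d=snap("side","side8.png")
cv2.imwrite('pics/side8z.png',cv2.resize(im[130:260,220:370,::-1],None,fx=4,fy=4,interpolation=cv2.INTER_CUBIC))
E
```

```text
clock: 14.2
tool_pos: [0.5776, -0.0767, 0.1424]
orientation: [180.0, 0.0, -74.2]
force: [0.5, -0.4, 0.3]
opening: 0.0006
in strap frame: s -0.00033983161921924795 r 0.03859410967486664 angle of tool-radial rel parked 89.92376324784297 z 0.14243695310323812 F [ 0.5 -0.4  0.3] j [ 12.  16. -18.  -0. -56.  94.]
clock: 14.58
tool_pos: [0.5853, -0.0745, 0.1325]
orientation: [179.9, 0.0, -74.2]
force: [0.5, -1.0, 0.8]
opening: 0.0003
in strap frame: s -0.0003720581135477767 r 0.03055512371795784 angle of tool-radial rel parked 89.91897606759386 z 0.1324753675959159 F [ 0.5 -1.   0.8] j [ 12.  17. -18.  -0. -55.  94.]
```

View pics/side8z.png

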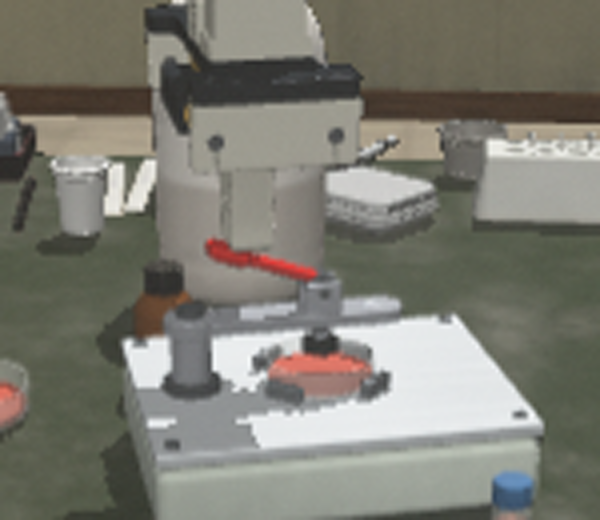

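```bash
python3 -m jog '0 0 0 0 -.1 .12 -1;0 0 0 0 -.07 .12 -1;0 0 0 0 0 0 -1'; python3 k.py; python3 -m jog '0 0 0 0 -.04 .1 -1;0 0 0 0 0 .08 -1;0 0 0 0 0 0 -1'; python3 k.py
```

```text
clock: 15.0
tool_pos: [0.5922, -0.0726, 0.1233]
orientation: [180.0, 0.0, -74.2]
force: [0.7, -0.1, -0.2]
opening: 0.0002
in strap frame: s -0.00030740524700631966 r 0.023397297005213823 angle of tool-radial rel parked 89.92871209281077 z 0.1232558132753374 F [ 0.7 -0.1 -0.2] j [ 12.  18. -17.  -0. -55.  94.]
clock: 15.38
tool_pos: [0.5938, -0.0721, 0.1164]
orientation: [-180.0, -0.0, -74.2]
force: [-0.5, -0.2, -0.8]
opening: 0.0006
in strap frame: s -0.0003389349664840528 r 0.021733844111147035 angle of tool-radial rel parked 89.92921825101342 z 0.11644224654131112 F [-0.5 -0.2 -0.8] j [ 12.  19. -18.  -0. -54.  94.]
```

```bash
python3 -m jog '0 0 0 0 0 .04 -1;0 0 0 0 0 0 -1'; python3 k.py
```

```text
clock: 15.62
tool_pos: [0.5938, -0.0721, 0.1151]
orientation: [-180.0, -0.0, -74.2]
force: [0.5, -0.2, 1.6]
opening: 0.0006
in strap frame: s -0.0003052155583215698 r 0.021735862091959445 angle of tool-radial rel parked 89.92936948068575 z 0.115084227672476 F [ 0.5 -0.2  1.6] j [ 12.  19. -18.   0. -54.  94.]
```

```bash
python3 -m jog '0 0 0 0 0 .04 -1;0 0 0 0 0 0 -1'; python3 -m jog '0 0 0 0 0 .04 -1;0 0 0 0 0 0 -1';  python3 - <<'E'
from h import *
im,d=snap("side","side9.png")
cv2.imwrite('pics/side9z.png',cv2.resize(im[130:260,220:370,::-1],None,fx=4,fy=4,interpolation=cv2.INTER_CUBIC))
E
```

```text
clock: 15.88
tool_pos: [0.594, -0.0721, 0.114]
orientation: [-179.9, -0.0, -74.2]
force: [0.4, 1.7, 5.1]
opening: 0.0004
clock: 16.12
tool_pos: [0.5941, -0.0722, 0.1135]
orientation: [-179.9, -0.0, -74.1]
force: [-3.3, 1.7, 14.3]
opening: 0.0002
```

View pics/side9z.png

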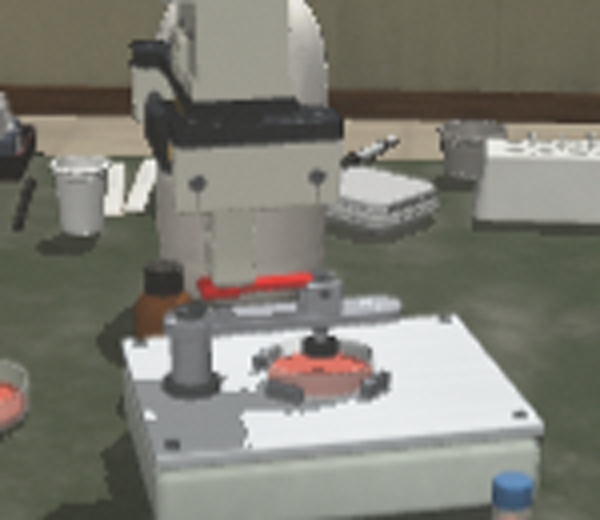

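```bash
python3 -m jog '0 0 0 0 0 -.2 -1;0 0 0 0 0 -.6 -1;0 0 0 0 0 -.9 -1;0 0 0 0 0 -.9 -1;0 0 0 -.5 .5 -.5 -1;0 0 0 -.9 .5 0 -1;0 0 0 -.9 .5 0 -1;0 0 0 -.9 .5 0 -1';  python3 -m jog '0 0 0 -.9 .5 0 -1;0 0 0 -.9 .5 0 -1;0 0 0 -.5 .5 0 -1;0 0 0 0 0 0 -1'
python3 - <<'E'
from h import *
im2,d2=snap("top","top10.png");im,d=snap("side","side10.png")
cv2.imwrite('pics/side10z.png',cv2.resize(im[130:260,220:370,::-1],None,fx=4,fy=4,interpolation=cv2.INTER_CUBIC))
cv2.imwrite('pics/top10z.png',cv2.resize(im2[120:340,180:460,::-1],None,fx=2.7,fy=2.7,interpolation=cv2.INTER_CUBIC))
E
```

```text
clock: 17.18
tool_pos: [0.4802, 0.0295, 0.2355]
orientation: [179.9, 0.0, -74.2]
force: [0.1, 0.6, 0.5]
opening: 0.0005
clock: 17.68
tool_pos: [0.3973, 0.1016, 0.2359]
orientation: [-180.0, 0.0, -74.0]
force: [0.4, 0.5, -0.1]
opening: 0.0003
```

View pics/side10z.png

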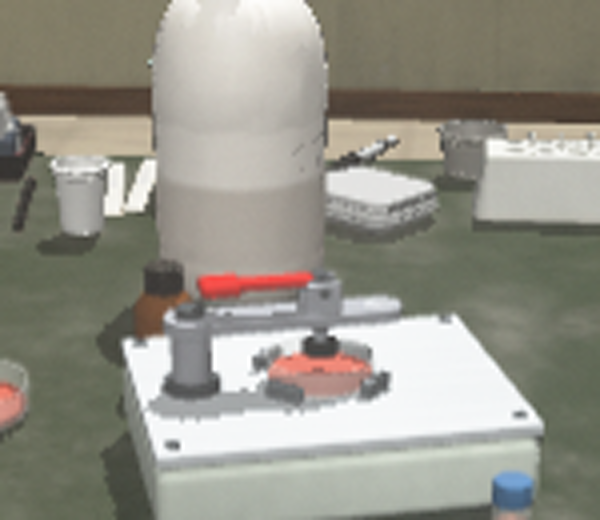

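View pics/top10z.png

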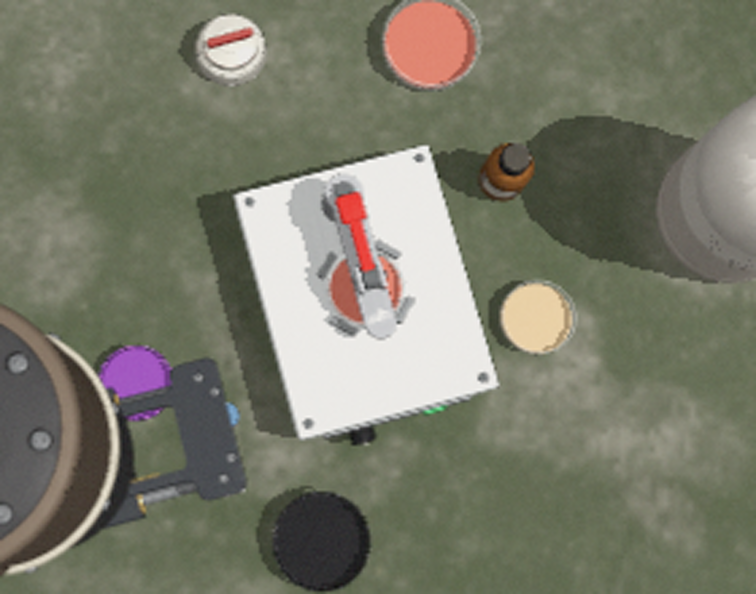

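Run:
```python
from h import *
for n,f in(("top","top10.png"),("side","side10.png")):
    im=cv2.imread('pics/'+f);d=np.load('/tmp/'+f+'.npy');P=[]
    for v in range(180,235):
        for u in range(260,330):
            if im[v,u,2]>130 and im[v,u,1]<60 and d[v,u]>0:
                w=unproj(n,u,v,d[v,u]); q=w[:2]-np.array([.6148,-.0665]); P.append((np.hypot(*q),w[2]))
    P=np.array(P)
    for lo in(0,.01,.02,.03,.04,.05):
        m=(P[:,0]>lo)&(P[:,0]<lo+.01); 
        if m.any(): print(n,lo,m.sum(),P[m,1].mean().round(4),P[m,1].max().round(4))
def z(u,v,h): return atz("top",(u+.5)/2.7-.5+180,(v+.5)/2.7-.5+120,h)
a=z(380,325,.094)-z(345,190,.098);print('strap joint',np.degrees(np.arctan2(a[1],a[0]))%360-105.9)
```

```text
top 0 2 0.1125 0.1141
top 0.01 5 0.1128 0.114
top 0.02 8 0.1123 0.1154
top 0.03 3 0.11 0.1126
top 0.04 2 0.1146 0.1153
top 0.05 2 0.113 0.1141Traceback (most recent call last):
  File "<stdin>", line 10, in <module>
IndexError: too many indices for array: array is 1-dimensional, but 2 were indexed
```

Run:
```python
from h import *
def z(u,v,h): return atz("top",(u+.5)/2.7-.5+180,(v+.5)/2.7-.5+120,h)
a=z(380,325,.094)-z(345,190,.098);print('strap joint',np.degrees(np.arctan2(a[1],a[0]))%360-105.9)
print(ctrl.close_job())
```

```text
strap joint 89.31879148358047
the job is handed in; nothing more can be done
None
```

I swung the strap round with the side of the shut fingers until it hit its stop over the red dish. Then I pushed the cam lever down to its stop, backed the arm off and handed the job in at about 18 s of the 45 s. `close_job()` gives no verdict, so I don't know the result.

- **Strap:** the push force rose to about 18 N with no further movement, which I took as the stop. In the last top picture it measures about 89.3° against 90°, inside the 0.1 rad (5.7°) allowed.
- **Lever:** the push force reached about 15 N at a tip height of 113.5 mm, where 114 mm was expected. After I let go, depth readings put its top at about 113 mm along its length, so it is level.
- **Dish and bystanders:** the pad sits on the dish and the dish looks level in its nest. In the last top picture the bottle and spare dish stand where they were. The arm partly hid the vial there; the side picture shows its cap in the same place throughout.
- **Robot:** it was clear of everything when I handed in, with readings under 1 N, about sensor noise.

**Not confirmed or off:**
- I could not measure the pad's force on the dish; I judged it only from the lever being fully down and the pad touching.
- The strap met its stop about 7 mm beyond where I expected from the 42 mm finger thickness. I think the fingers are thinner near their tips; the pictures and the force rise both agree it was the stop.
- The last lever-height check from the side camera failed in my script (it found no matching pixels), so the lever height rests on the top camera alone.

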